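Set the rice box under the pick-up shelf and switch on its lamp

TASK

Put the packed order out for collection: slide the red rice box along the counter, without lifting it, in under the bamboo shelf until it sits squarely and centred below the round lamp. Then switch the lamp on by pressing the steel bar hidden under the shelf's front lip fully up from below. Leave the jar, the bowls and the spoon where they are.

Things in the scene. Friction and masses are not known exactly. Their poses are not given: they have to be found in the camera images.
- shelf: Fixed open bamboo shelf, 560 mm wide (y), 200 mm deep (x), standing on four 20 mm round legs at its ends (x 35 and 185, y +-270 mm), open at front and back. Origin on the counter straight below the middle of the front lip's outer face; x points inwards under the shelf (away from the robot), y along the lip, z up. The front lip is 10 mm thick (x 0 to 10 mm), its lower edge 200 mm and its top 224 mm above the counter; behind it the slats' undersides are at 214 mm.
- lamp: Round steel puck lamp, 72 mm diameter, let into the shelf (its underside is 196 mm above the counter; a 52 mm steel cap shows on top of the slats). Origin on the counter straight below the lamp's centre, 65 mm inwards of the lip's outer face; how far along the lip varies. Axes as the shelf's.
- switch: Fixed switch unit of the lamp, held by a steel clip 44 mm wide that wraps over the top and outer face of the shelf's front lip (3 mm proud of both), anywhere along the lip. Origin on the counter straight below the lip's outer face at the middle of the clip; axes as the shelf's. Its black housing (56 mm wide, x 10 to 28 mm, underside 198 mm above the counter) sits behind the lip; the push bar hangs below it.
- push_bar_mid (a point): Middle of the switch's push bar: a level round steel bar, 12 mm diameter, 64 mm long along the lip (y), hanging on two 6 mm rods, 16 mm inwards of the lip's outer face. The bar's centre line is 160 mm above the counter when off (40 mm below the lip's lower edge) and 172 mm when fully up. The point rises with the bar; axes as the shelf's.
- push_bar (a joint): Height of the push bar above its off position, in m: about 0 to 0.003 at the start (off), 0.012 at its upper stop (fully on). It slides straight up against a friction of about 2.5 N, has no spring and stays where it is left.
- rice_box: Loose closed red plastic rice box, about 0.3 to 0.55 kg. Body 100 mm (x) by 150 mm (y), up to 48 mm high; lid 104 by 154 mm, from 48 to 62 mm, its raised middle to 64 mm; white clips 4 mm thick on the two short ends (overall 160 mm in y). Origin at the centre of its underside; long side along y. It starts in front of the shelf, its long side roughly facing the robot.
- jar: Bystander: glass jar with steel cap, 68 mm diameter, 115 mm high, near one end below the shelf. Origin at the centre of its underside.
- bowl_a: Bystander: blue bowl, 104 mm diameter, 50 mm high, near the other end below the shelf. Origin at the centre of its underside.
- bowl_b: Bystander: blue bowl, 116 mm diameter, 55 mm high, on the counter to one side of the rice box. Origin at the centre of its underside.
- spoon: Bystander: white soup spoon, 140 mm long along x, lying on the counter to the other side of the rice box. Origin under its middle.
There are look-alikes about, which are no part of the job. Several things look just like the rice_box: the one meant starts farthest from the robot's base.

How it is judged:
By the outcome, as a careful person would: the job done as asked, in the order asked, and still so for the second after the job is handed in, with the robot touching nothing.
It also fails if it takes over 64 s, if anything falls off the work surface, if the arm or the gripper's body presses on something with over 40 N, if the wrist force passes 120 N, or if a joint passes its speed limit or range.

ROBOT

A 6-joint arm with a two-finger parallel gripper is mounted at the origin on the work surface. World frame = base frame: x ahead of the robot, y to its left, z up, the work surface at z = 0. Lengths are in mm, angles in rad, forces in N, time in s.
With the tool pointing down it reaches from about 275 to 1000 mm from the base axis. Payload 8.4 kg.
Tool frame: the origin (TCP) lies between the finger pads; the fingertips stand 22 mm ahead of it and the grasp point (between the pads) lies 3 mm ahead of it; z points along the fingers, y is the line along which they close (so a half turn about z gives the same grasp; the last joint's range is limited). The gripper opens to 85 mm and grips with 20 to 120 N. Pads are 22 mm wide; open, the fingers measure 114 mm over their backs; the gripper's body (76 mm by 85 mm) begins 54 mm behind the grasp point. The pads swing forward as they close: fully open they stand 13 mm farther back than shut.
Start: joints at [1.252, 0.353, 1.633, -0, 1.155, -0.002], TCP at [194.703, 593.901, 253.281] pointing down, gripper open.
Joint ranges: [-2.63, 2.63], [-0.92, 2.1], [0.06, 2.66], [-1.3, 4.44], [0, 2.69], [-3.02, 3.02]. Speed limits (rad/s): [2.22, 2.22, 2.79, 3.14, 3.14, 3.14].

INTERFACE

Orientations are given as [roll, pitch, yaw] about the fixed x, y, z axes, in that order (R = Rz(yaw) Ry(pitch) Rx(roll)).
In Python, from rig import r, grab_frame gives the robot as it stands.
- The arm moves only by the shell command python3 -m inch 'ROWS' [FORCE]. ROWS is JSON, a list of rows, each a list of 7 numbers: the turn, a rotation vector about the tool's x, y, z as a fraction of full scale, then the shift along the tool's x, y, z as a fraction of full scale, then the closure, from 0 (fully open) to 1 (shut). In form: [[rx, ry, rz, dx, dy, dz, fingers], ...]. A call has 1 to 8 rows; each row shifts and turns the commanded pose from where the row before left it, along the tool's axes as they then stand; what a row does not reach is not made up. Full scale, the value 1, is 2.5 cm for a shift and pi rad for a turn. A row lasts 1/12 s, in which the tool goes at most 41.7 mm and 7.16 degrees, less where a joint would pass 70% of its speed; a pose out of reach is approached as far as the arm can. A call with a number of a shift or a turn outside -1 to 1 is refused whole. A call with a gripper value outside its range is refused whole. The fingers move at their own pace and stop on an object; FORCE is the grip in N (left out, the last holds). Time passes only in rows, so rows that do not move let the fingers close. It gives the time, the measured TCP pose, the force, the opening and the grip force at its end, in the units of the state.
- r.sense(): the state, without advancing time (a new reading comes with each control period).
- grab_frame(name): name is "side" or "top"; returns a dict with "pixels" (480x640x3 uint8, red, green, blue), "z_map" (480x640 float32, mm along the optical axis (not along the pixel's ray), 0 where there is no reading), "vertical_fov" (degrees; the focal length in pixels is half the picture's height over the tangent of half this angle, whatever the lens; pixels are square), "cx", "cy" (the principal point, pixels), "cam_to_world" (4x4, takes a point from camera to world coordinates). Camera axes: x right, y down, z forward; pixel columns grow to the right and rows downward; lengths in mm; the calibration is good to about 2 mm. A picture is of the moment at which its call begins.
- r.sign_off(): hands the job in; it is judged then, once.
The state is a dict: "clock": time; "qpos": joint angles; "qvel": joint speeds; "joint_efforts": joint torques, N m; "eef_pos": TCP position; "tcp_rot": TCP orientation; "contact_force": force on the tool from outside, world axes, zero at the start; "wrist_torque": the same for the moment, N m; "opening": opening from 0.0 (shut) to 1.0 (fully open); "grasp_force": force on a finger pad.
Only numpy, scipy, OpenCV 4.12 (cv2) and the standard library are available. Lean on these libraries where they do the work, as an engineer would, in place of code of your own. Each camera call takes 0.05 s, during which the arm holds its last target. There are 200 camera calls.

## Working session

There is one attempt and no reset: what is moved stays moved. The work goes in short steps, Python scripts to look and compute and a shell command to move; the robot and the scene stay as the last step left them, time stands still between calls to the robot, and variables do not carry over. Pictures are saved under pics/ and viewed, at most 14 in all, crops included, and the job is handed in when it is done.

```bash
mkdir -p pics; cat > h.py <<'E'
import numpy as np, cv2
from rig import r, grab_frame
def save(f,n): cv2.imwrite(f'pics/{n}.png',f['pixels'][:,:,::-1])
def P(f,u,v,z=None,plane=None):
    fl=240/np.tan(np.radians(f['vertical_fov'])/2)
    d=np.array([(u-f['cx'])/fl,(v-f['cy'])/fl,1]);T=np.array(f['cam_to_world'])
    if plane is not None:
        w=T[:3,:3]@d; s=(plane-T[2,3])/w[2]; return T[:3,3]+s*w
    z=f['z_map'][int(v),int(u)] if z is None else z
    return T[:3,:3]@(d*z)+T[:3,3]
E
python3 - <<'E'
from h import *
import pickle
for n in('top','side'):
    f=grab_frame(n);save(f,n+'0');pickle.dump(f,open(n+'0.pkl','wb'));print(np.round(f['cam_to_world'],3).tolist(),f['vertical_fov'])
print(r.sense())
E
```

```text
[[-0.027, -0.994, 0.11, 408.26], [-1.0, 0.026, -0.017, 33.547], [0.014, -0.11, -0.994, 1030.172], [0.0, 0.0, 0.0, 1.0]] 52.5822311905111
[[0.949, -0.154, 0.276, 198.266], [-0.316, -0.473, 0.823, -991.349], [0.004, -0.868, -0.497, 709.919], [0.0, 0.0, 0.0, 1.0]] 45.92739998438969
{'clock': 0.1, 'qpos': array([ 1.25162686e+00,  3.53565292e-01,  1.63404816e+00, -3.03858247e-06,
        1.15520741e+00, -2.40418840e-03]), 'qvel': array([ 0.00038042, -0.00161702, -0.00231842,  0.0001386 , -0.00070581,
       -0.00272101]), 'joint_efforts': array([ 1.25802926e-03, -6.06355548e+01, -3.42815495e+01,  1.07638671e-04,
        4.08059423e-03,  6.45357645e-06]), 'eef_pos': array([194.5633376 , 593.52866681, 252.6501965 ]), 'tcp_rot': array([-3.14036444e+00, -1.74428523e-07,  2.82482860e+00]), 'contact_force': array([-0.68486489,  0.17314706,  0.18259641]), 'wrist_torque': array([0.01823099, 0.01321085, 0.02835143]), 'grasp_force': 0.0, 'opening': 0.9970405128691917}
```

View pics/top0.png

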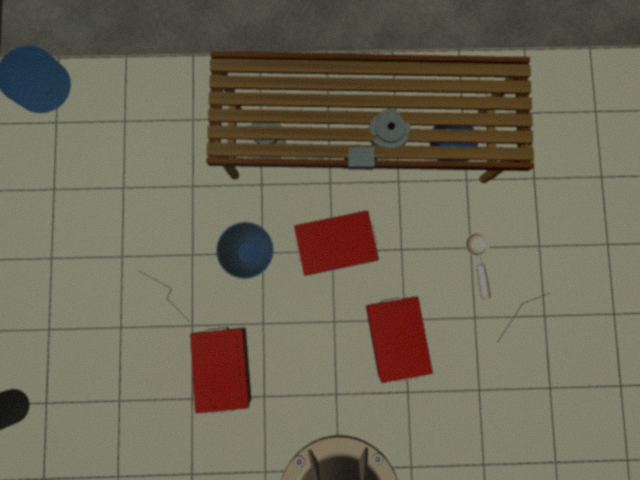

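View pics/side0.png

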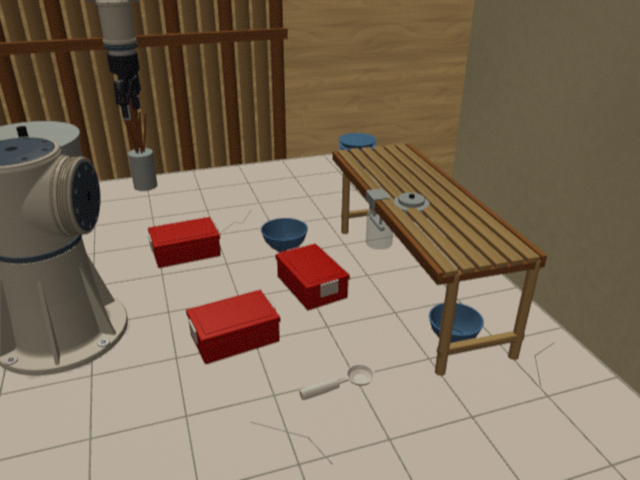

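Top view: the shelf spans (208–533, 52–170), with the lamp cap at (390,127) and the switch clip at (361,157). Red boxes are at (336,243), (220,370) and (399,340). The base is at the bottom, near (338,480), so (336,243) is farthest from it, and its long side faces the robot. I'll confirm that in a crop.

```bash
python3 - <<'E'
from h import *
import pickle
f=pickle.load(open('top0.pkl','rb'))
c=f['pixels'][45:285,200:540,::-1]
cv2.imwrite('pics/crop1.png',cv2.resize(c,(800,565),interpolation=cv2.INTER_CUBIC)) # scale 2.353
for u,v in [(336,243),(220,370),(399,340)]: print(u,v,P(f,u,v).round())
# red mask -> lid points by depth
px=f['pixels'].astype(int);m=(px[...,0]>110)&(px[...,1]<60)&(px[...,2]<60)
m=m.astype(np.uint8);n,l,s,ce=cv2.connectedComponentsWithStats(m)
i=l[243,336];pts=np.argwhere(l==i)
W=np.array([P(f,b,a,plane=62) for a,b in pts])
rc=cv2.minAreaRect(W[:,:2].astype(np.float32));print('box rect',rc)
zz=np.array([P(f,b,a)[2] for a,b in pts]);print('z',np.percentile(zz,[5,50,95]))
# steel / heights
for n,(u,v) in dict(lamp=(391,115),clip=(361,157),lipL=(240,163),lipR=(500,166)).items(): print(n,P(f,u,v).round(1))
E
```

```text
336 243 [510.  -8.  65.]
220 370 [269. 224.  64.]
399 340 [ 316. -126.   63.]
box rect ((508.9584655761719, -7.284368515014648), (1.4188288450241089, 2.8499035835266113), 43.5487174987793)
z [63.76376666 65.37462019 65.75388062]
lamp [ 708.8 -100.6  234.1]
clip [638.3 -47.5 228.7]
lipL [635.1 158.5 219.8]
lipR [ 618.  -284.5  225.3]
```

View pics/crop1.png

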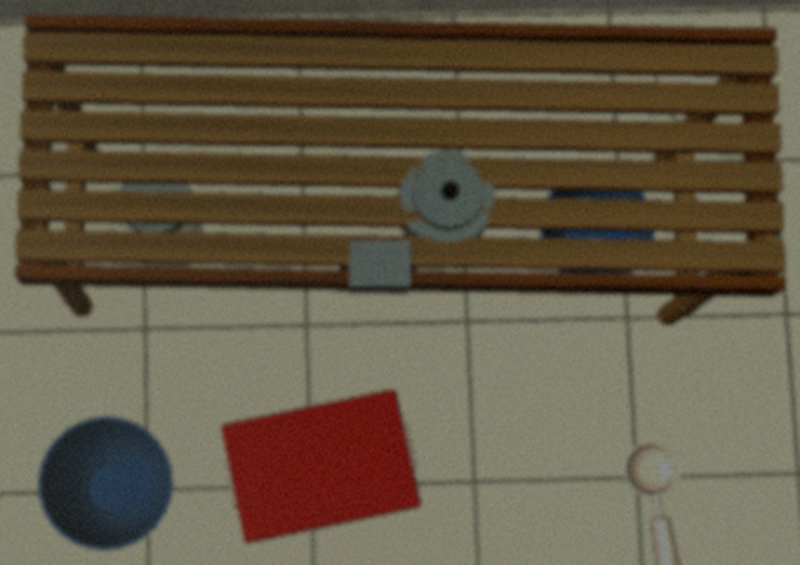

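The crop confirms it: the box with lid corners at crop (222,426), (396,390), (420,505), (245,542) is the far one. The lamp cap is at about (450,190), the clip spans u 348–411, and the lip's front edge runs (18,282)–(783,293).

```bash
python3 - <<'E'
from h import *
import pickle
f=pickle.load(open('top0.pkl','rb'))
g=lambda u,v,z:P(f,200+u/2.353-.3,45+v/2.353-.3,plane=z)[:2]
C=[g(*c,62) for c in[(222,426),(396,390),(420,505),(245,542)]]
C=np.array(C);print('corners',C.round(1),'ctr',C.mean(0).round(1))
e=(C[0]-C[1])+(C[3]-C[2]);print('box yaw(y axis dir)',np.arctan2(-e[0],e[1]), [np.linalg.norm(C[i]-C[i-1]).round(1) for i in range(4)])
L,R=g(18,282,224),g(783,293,224);B1,B2=g(27,15,224),g(775,30,224)
print('lip',L,R,np.linalg.norm(L-R)); print('back',B1,B2)
y=(L-R)/np.linalg.norm(L-R);x=np.array([y[1],-y[0]]);o=(L+R)/2
# shelf yaw
print('yaw',np.arctan2(x[1],x[0]))
S=lambda p:np.array([(p-o)@x,(p-o)@y]).round(1)
print('x,y,o',x,y,o)
for n,p in dict(lampcap=g(450,190,232),clipL=g(348,290,227),clipR=g(411,290,227),back1=B1,back2=B2).items():print(n,p.round(1),S(p))
print('box in shelf',[S(c) for c in C],S(C.mean(0)))
for u,v in[(375,118),(391,112),(391,120),(385,134),(402,120)]:print(P(f,u,v).round(),S(P(f,u,v)[:2]))
# steel cap at its height from side camera too
s=pickle.load(open('side0.pkl','rb'))
for u,v in[(411,197),(400,203),(420,205),(376,193)]:print('side',P(s,u,v).round(),S(P(s,u,v)[:2]))
# lip front face points from the side cam, bar, jar, bowl
for u,v in[(350,165),(400,220),(430,255),(380,247),(455,320),(378,214),(384,224)]:print('side',u,v,P(s,u,v).round(),S(P(s,u,v)[:2]))
c=s['pixels'][130:380,250:550,::-1];cv2.imwrite('pics/crop2.png',cv2.resize(c,(720,600),interpolation=cv2.INTER_CUBIC))
E
```

```text
corners [[547.5  75.5]
 [575.  -74.5]
 [475.5 -91.3]
 [448.   58.1]] ctr [511.5  -8.1]
box yaw(y axis dir) 0.18132546222149096 [np.float64(101.0), np.float64(152.5), np.float64(100.9), np.float64(151.9)]
lip [632.52032518 212.98068497] [ 611.42143135 -340.43933089] 553.8220628197455
back [834.54209346 206.16511286] [ 811.83187667 -349.48398321]
yaw -0.0381061035804852
x,y,o [ 0.99927405 -0.03809688] [0.03809688 0.99927405] [621.97087827 -63.72932296]
lampcap [ 691.2 -100.1] [ 70.5 -33.7]
clipL [620.3 -24.3] [-3.2 39.4]
clipR [619.2 -69.7] [-2.5 -6. ]
back1 [834.5 206.2] [202.1 277.8]
back2 [ 811.8 -349.5] [ 200.6 -278.3]
box in shelf [array([-79.7, 136.3]), array([-46.6, -12.6]), array([-145.3,  -33.1]), array([-178.4,  115.1])] [-112.5   51.4]
[707. -74. 227.] [85.  -7.1]
[ 714. -101.  235.] [ 93.  -33.4]
[ 700. -100.  234.] [ 79.4 -33.6]
[675. -89. 235.] [ 54.4 -23.1]
[ 699. -119.  236.] [ 78.9 -51.9]
side [ 686. -100.  237.] [ 65.7 -34. ]
side [ 664. -100.  228.] [ 43.  -34.8]
side [ 696. -122.  228.] [ 75.8 -55.2]
side [638. -42. 227.] [15.6 22.8]
side 350 165 [647. 126. 221.] [ 18.1 190.9]
side 400 220 [ 636. -159.  224.] [ 17.6 -94.3]
side 430 255 [ 630. -285.  222.] [  16.9 -221.3]
side 380 247 [720.  93.  11.] [ 91.9 160. ]
side 455 320 [ 740. -228.   18.] [ 124.  -159.5]
side 378 214 [623. -89. 205.] [  2.2 -25.6]
side 384 224 [727.  94.  72.] [ 99.  161.7]
```

View pics/crop2.png

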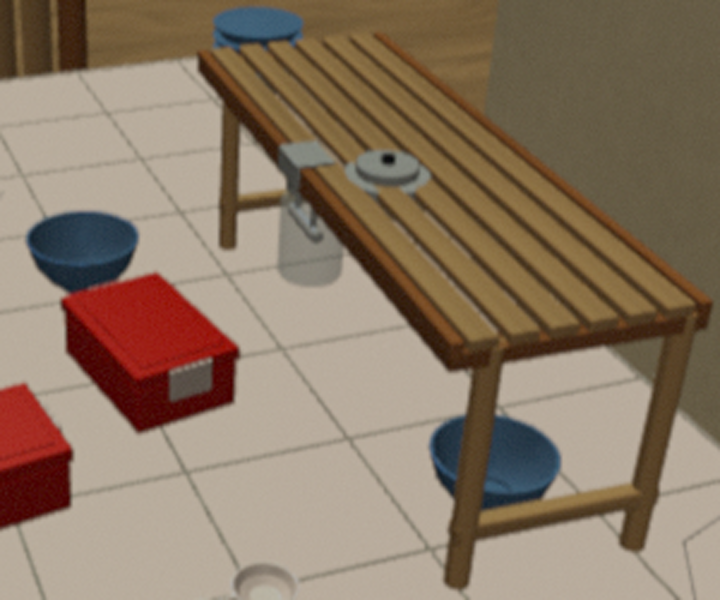

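```bash
python3 - <<'E'
from h import *
import pickle
f=pickle.load(open('top0.pkl','rb'))
g=lambda u,v,z:P(f,200+u/2.353-.3,45+v/2.353-.3,plane=z)[:2]
c=np.array([511.5,-8.1]);a=.181
R=np.array([[np.cos(a),-np.sin(a)],[np.sin(a),np.cos(a)]])
b=g(105,483,55);print('bowl',b,'box frame',R.T@(b-c))
print('spoon',g(650,470,10)); print('decoy far corners',[P(f,*p,plane=62)[:2].round() for p in((367,305),(417,297),(192,333),(243,329))])
s=r.sense();p=c+R@np.array([6,98]);print('target',p,'delta tool xy')
y=2.825;x=np.array([np.cos(y),np.sin(y)]);yy=np.array([np.sin(y),-np.cos(y)]);d=p-s['eef_pos'][:2];print(d@x,d@yy)
E
```

```text
bowl [501.85173491 176.6798042 ] box frame [ 23.77217471 183.49808928]
spoon [ 505.21787022 -306.83184128]
decoy far corners [array([386., -65.]), array([ 399., -165.]), array([341., 279.]), array([346., 180.])]
target [499.76067894  89.37916875] delta tool xy
-446.9866136236106 -384.0769464429441
```

```bash
python3 -m inch '[[0,0,0,-0.99,-0.855,0,0.5],[0,0,0,-0.99,-0.855,0,0.5],[0,0,0,-0.99,-0.855,0,0.5],[0,0,0,-0.99,-0.855,0,0.5],[0,0,0,-0.99,-0.855,0,0.5],[0,0,0,-0.99,-0.855,0,0.5],[0,0,0,-0.99,-0.855,0,0.5],[0,0,0,-0.99,-0.855,0,0.5]]' 40
python3 -m inch '[[0,0,0,-0.99,-0.855,0,0.5],[0,0,0,-0.99,-0.855,0,0.5],[0,0,0,-0.99,-0.855,0,0.5],[0,0,0,-0.99,-0.855,0,0.5],[0,0,0,-0.99,-0.855,0,0.5],[0,0,0,-0.99,-0.855,0,0.5],[0,0,0,-0.99,-0.855,0,0.5],[0,0,0,-0.99,-0.855,0,0.5]]'
python3 -m inch '[[0,0,0.038,0,0,0,0.5],[0,0,0.038,0,0,0,0.5],[0,0,0.038,0,0,0,0.5],[0,0,0.038,0,0,0,0.5],[0,0,0.038,0,0,0,0.5],[0,0,0.038,0,0,0,0.5],[0,0,0.038,0,0,0,0.5],[0,0,0.038,0,0,0,0.5]]'
python3 -m inch '[[0,0,0.038,0,0,0,0.5],[0,0,0,0,0,0,0.5]]'
```

```text
clock: 0.77
eef_pos: [329.9, 368.2, 253.1]
tcp_rot: [-3.141, -0.0, 2.825]
contact_force: [1.1, 0.3, 0.3]
opening: 0.5
grasp_force: 0.0
clock: 1.43
eef_pos: [464.8, 144.0, 253.1]
tcp_rot: [-3.141, -0.0, 2.825]
contact_force: [0.2, 0.9, -0.1]
opening: 0.503
grasp_force: 0.0
clock: 2.1
eef_pos: [464.2, 145.5, 253.0]
tcp_rot: [-3.141, -0.0, 1.864]
contact_force: [0.2, -0.5, -0.9]
opening: 0.503
grasp_force: 0.0
clock: 2.27
eef_pos: [464.2, 145.5, 253.0]
tcp_rot: [-3.141, 0.0, 1.745]
contact_force: [-0.0, 0.2, -0.3]
opening: 0.503
grasp_force: 0.0
```

```bash
python3 -m inch '[[0,0,0,-0.82,0.34,0,0.5],[0,0,0,-0.82,0.34,0,0.5],[0,0,0,-0.82,0.34,0,0.5],[0,0,0,0,0,0.9,0.5],[0,0,0,0,0,0.9,0.5],[0,0,0,0,0,0.9,0.5],[0,0,0,0,0,0.9,0.5],[0,0,0,0,0,0.9,0.5]]'
python3 -m inch '[[0,0,0,0,0,0.9,0.5],[0,0,0,0,0,0.9,0.5],[0,0,0,0,0,0.9,0.5],[0,0,0,0,0,0.9,0.5],[0,0,0,0,0,0,0.5]]'
python3 -c "
from h import *
f=grab_frame('top');c=f['pixels'][145:305,200:440,::-1];cv2.imwrite('pics/t1.png',cv2.resize(c,(720,480)))"
```

```text
clock: 2.93
eef_pos: [500.4, 89.5, 139.7]
tcp_rot: [-3.142, -0.0, 1.755]
contact_force: [0.6, 0.5, 0.4]
opening: 0.505
grasp_force: 0.0
clock: 3.35
eef_pos: [497.9, 89.2, 47.3]
tcp_rot: [-3.136, -0.0, 1.754]
contact_force: [-1.8, 0.0, 0.6]
opening: 0.499
grasp_force: 0.0
```

View pics/t1.png

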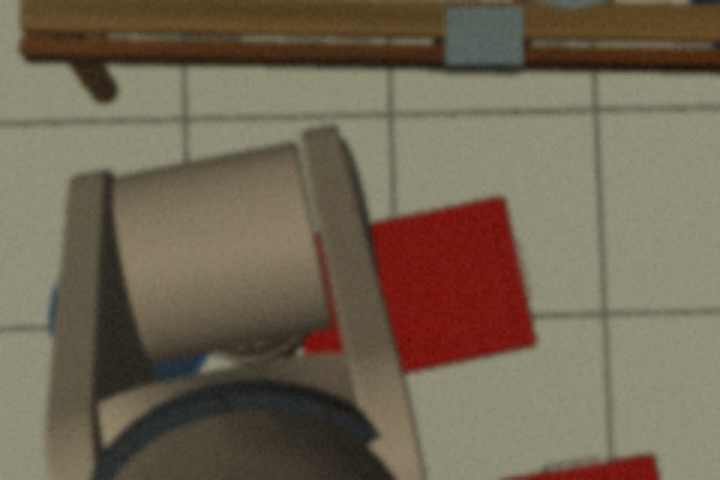

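```bash
python3 -m inch '[[0,0,0,-0.14,0,0,0.5],[0,0,0,-0.14,0,0,0.5],[0,0,0.0037,-0.17,0.02,0,0.5],[0,0,0.0037,-0.17,0.02,0,0.5],[0,0,0.0037,-0.17,0.02,0,0.5],[0,0,0.0037,-0.17,0.02,0,0.5],[0,0,0.0037,-0.17,0.02,0,0.5],[0,0,0.0037,-0.17,0.02,0,0.5]]'
python3 -m inch '[[0,0,0.0037,-0.17,0.02,0,0.5],[0,0,0.0037,-0.17,0.02,0,0.5],[0,0,0.0037,-0.17,0.02,0,0.5],[0,0,0.0037,-0.17,0.02,0,0.5],[0,0,0.0037,-0.17,0.02,0,0.5],[0,0,0.0037,-0.17,0.02,0,0.5],[0,0,0.0037,-0.17,0.02,0,0.5],[0,0,0.0037,-0.17,0.02,0,0.5]]'
python3 -m inch '[[0,0,0.0037,-0.17,0.02,0,0.5],[0,0,0.0037,-0.17,0.02,0,0.5],[0,0,0.0037,-0.17,0.02,0,0.5],[0,0,0.0,-0.1,0.0,0,0.5],[0,0,0,0,0,0,0.5]]'
cat >> h.py <<'E'
O=np.array([621.97,-63.73]);A=-0.0385
X=np.array([np.cos(A),np.sin(A)]);Y=np.array([-X[1],X[0]])
S=lambda p:np.array([(p-O)@X,(p-O)@Y]).round(1)
def redlid(f,lo=500):
    px=f['pixels'].astype(int);m=((px[...,0]>70)&(px[...,1]<45)&(px[...,2]<45)&(f['z_map']>0))
    vv,uu=np.nonzero(m);W=np.array([P(f,u,v) for v,u in zip(vv,uu)])
    k=(W[:,0]>lo-70)&(W[:,2]>54)&(W[:,2]<72)
    W2=np.array([P(f,u,v,plane=62) for v,u in zip(vv[k],uu[k])])
    return W2[:,:2]
E
python3 - <<'E'
from h import *
f=grab_frame('top');save(f,'t2')
W=redlid(f)
print(len(W)); rc=cv2.minAreaRect(W.astype(np.float32));print(rc);print(S(np.array(rc[0])))
b=cv2.boxPoints(rc);print([S(c) for c in b])
E
```

```text
clock: 4.07
eef_pos: [509.3, 57.6, 51.2]
tcp_rot: [3.14, -0.0, 1.68]
contact_force: [0.3, 4.3, 3.2]
opening: 0.497
grasp_force: 2.1
clock: 4.73
eef_pos: [514.9, 23.9, 50.8]
tcp_rot: [-3.142, -0.0, 1.586]
contact_force: [-0.1, 3.6, 2.6]
opening: 0.499
grasp_force: 2.1
clock: 5.15
eef_pos: [516.1, 8.3, 50.6]
tcp_rot: [-3.141, 0.0, 1.552]
contact_force: [0.2, -0.3, -0.4]
opening: 0.496
grasp_force: 0.0
818
((516.8074951171875, -87.28887176513672), (142.64808654785156, 97.18260192871094), 88.49061584472656)
[-104.2  -27.6]
[array([-151.9,  -99.5]), array([-54.7, -98.3]), array([-56.5,  44.3]), array([-153.6,   43.1])]
```

View pics/t2.png

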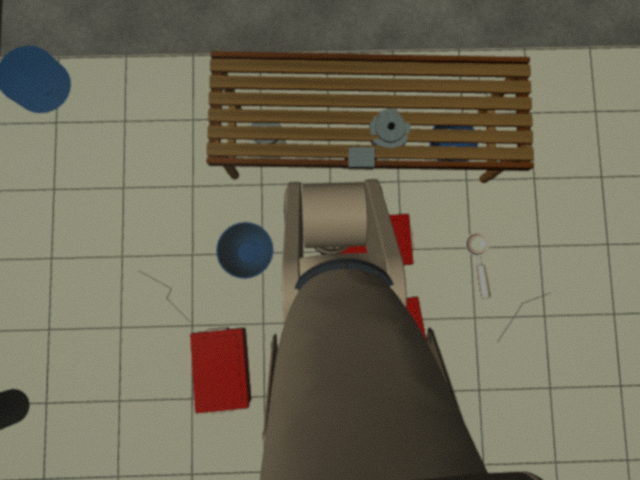

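```bash
python3 -m inch '[[0,0,0.002,-0.14,0,0,0.5],[0,0,0.002,-0.14,0,0,0.5],[0,0,0.002,-0.14,0,0,0.5],[0,0,0,0,0,0,0.5],[0,0,0,0.5,0,0,0.5],[0,0,0,0.5,0,0,0.5]]'
python3 -m inch '[[0,0,0,0,0,-1,0.2],[0,0,0,0,0,-1,0],[0,0,0,0,0,-1,0],[0,0,0,0,0,-1,0],[0,0,0,0.5,-1,0,0],[0,0,0,0.5,-1,0,0],[0,0,0,0.5,-1,0,0],[0,0,0,0.5,-1,0,0]]'
python3 -m inch '[[0,0,0,0.5,-1,0,0],[0,0,0,0.5,-1,0,0],[0,0,0,0.5,-1,0,0],[0,0,0,0.5,-1,0,0]]'
python3 - <<'E'
from h import *
f=grab_frame('top')
W=redlid(f)
print(len(W)); rc=cv2.minAreaRect(W.astype(np.float32));print(rc);print(S(np.array(rc[0])))
b=cv2.boxPoints(rc);print([S(c) for c in b]);print(b)
c=f['pixels'][145:305,200:440,::-1];cv2.imwrite('pics/t3.png',cv2.resize(c,(720,480)))
s=r.sense();print(s['qpos'],s['eef_pos'])
E
```

```text
clock: 5.7
eef_pos: [517.0, 23.8, 50.8]
tcp_rot: [-3.141, 0.0, 1.532]
contact_force: [-0.4, -0.8, -0.1]
opening: 0.5
grasp_force: 0.0
clock: 6.37
eef_pos: [417.7, 78.5, 150.9]
tcp_rot: [3.141, -0.0, 1.534]
contact_force: [-0.3, 1.0, -0.1]
opening: 0.997
grasp_force: 0.0
clock: 6.7
eef_pos: [319.5, 132.0, 150.9]
tcp_rot: [3.141, -0.0, 1.534]
contact_force: [-0.0, 1.3, -0.7]
opening: 1.002
grasp_force: 0.0
3689
((510.9986572265625, -92.06938171386719), (100.5849838256836, 151.38490295410156), 1.4664490222930908)
[-109.8  -32.6]
[array([-164.8,   39.7]), array([-155.1, -111.3]), array([ -54.8, -104.9]), array([-64.5,  46.2])]
[[ 458.78552   -17.688782]
 [ 462.6597   -169.02411 ]
 [ 563.2118   -166.44998 ]
 [ 559.33765   -15.114655]]
[3.92264252e-01 5.96141105e-02 2.29448450e+00 1.67286870e-03
 7.91615029e-01 4.28384912e-01] [314.84329907 132.28837864 150.15187012]
```

View pics/t3.png

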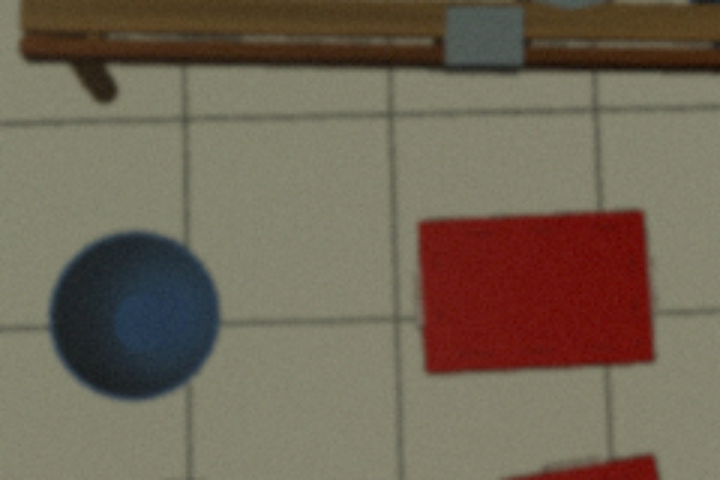

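```bash
python3 -m inch '[[0,0,0.0385,0,0,0,0],[0,0,0.0385,0,0,0,0],[0,0,0.0385,0,0,0,0],[0,0,0.0385,0,0,0,0],[0,0,0.0385,0,0,0,0],[0,0,0.0385,0,0,0,0],[0,0,0.0385,0,0,0,0],[0,0,0.0385,0,0,0,0]]'
python3 -m inch '[[0,0,0.0385,0,0,0,0],[0,0,0.0385,0,0,0,0],[0,0,0.0385,0,0,0,0],[0,0,0.0385,0,0,0,0],[0,0,0.0385,0,0,0,0],[0,0,0,0,0,0,0]]'
python3 -m inch '[[0,0,0,0.55,0.96,0,0],[0,0,0,0.55,0.96,0,0],[0,0,0,0.55,0.96,0,0],[0,0,0,0.55,0.96,0,0],[0,0,0,0.55,0.96,0,0],[0,0,0,0.55,0.96,0,0],[0,0,0,0.55,0.96,0,0],[0,0,0,0.55,0.96,0,0]]'
python3 -m inch '[[0,0,0,0.55,0.96,0,0],[0,0,0,0,0,0,0]]'
```

```text
clock: 7.42
eef_pos: [320.7, 131.6, 150.9]
tcp_rot: [3.142, -0.0, 0.561]
contact_force: [-0.0, 0.0, 0.3]
opening: 1.0
grasp_force: 0.0
clock: 7.92
eef_pos: [320.7, 131.5, 150.9]
tcp_rot: [-3.141, -0.0, -0.043]
contact_force: [0.4, 0.3, -0.4]
opening: 1.0
grasp_force: 0.0
clock: 8.58
eef_pos: [424.0, -66.0, 150.8]
tcp_rot: [-3.142, -0.0, -0.033]
contact_force: [0.8, -0.3, 0.3]
opening: 0.998
grasp_force: 0.0
clock: 8.75
eef_pos: [439.3, -92.5, 151.3]
tcp_rot: [3.14, -0.003, -0.035]
contact_force: [0.1, -0.4, 0.2]
opening: 0.998
grasp_force: 0.0
```

```bash
python3 -m inch '[[0,0,0,-0.25,-0.06,0,0],[0,0,0,0,0,0.84,0],[0,0,0,0,0,0.84,0],[0,0,0,0,0,0.84,0],[0,0,0,0,0,0.84,0],[0,0,0,0,0,0.84,0],[0,0,0,0,0,0,0]]'
python3 -m inch '[[0,0,0,0.2,0,0,0],[0,0,0,0.2,0,0,0],[0,0,0,0.2,0,0,0],[0,0,0,0.2,0,0,0],[0,0,0,0.2,0,0,0],[0,0,0,0.2,0,0,0],[0,0,0,0.2,0,0,0],[0,0,0,0.2,0,0,0]]'
python3 -m inch '[[0,0,0,0.2,0,0,0],[0,0,0,0.2,0,0,0],[0,0,0,0.2,0,0,0],[0,0,0,0.2,0,0,0],[0,0,0,0.2,0,0,0],[0,0,0,0.2,0,0,0],[0,0,0,0.2,0,0,0],[0,0,0,0.2,0,0,0]]'
python3 -m inch '[[0,0,0,0.2,0,0,0],[0,0,0,0.2,0,0,0],[0,0,0,0.2,0,0,0],[0,0,0,0.1,0,0,0],[0,0,0,0,0,0,0]]'
python3 - <<'E'
from h import *
s=r.sense();print(s['qpos'],S(s['eef_pos'][:2]))
f=grab_frame('top');W=redlid(f,560)
rc=cv2.minAreaRect(W.astype(np.float32));print(rc,S(np.array(rc[0])));print([S(c) for c in cv2.boxPoints(rc)])
E
```

```text
clock: 9.33
eef_pos: [426.9, -86.2, 43.2]
tcp_rot: [-3.14, 0.006, -0.035]
contact_force: [-0.5, 0.9, -1.0]
opening: 1.004
grasp_force: 0.0
clock: 10.0
eef_pos: [470.2, -89.6, 45.9]
tcp_rot: [-3.142, 0.001, -0.039]
contact_force: [-4.2, 0.2, 2.5]
opening: 0.999
grasp_force: 2.1
clock: 10.67
eef_pos: [510.7, -91.1, 45.8]
tcp_rot: [3.142, -0.0, -0.038]
contact_force: [-3.4, 1.2, 1.0]
opening: 0.999
grasp_force: 1.7
clock: 11.08
eef_pos: [528.8, -91.8, 45.9]
tcp_rot: [3.141, -0.002, -0.038]
contact_force: [0.4, -0.3, 0.2]
opening: 0.997
grasp_force: 0.0
[-1.74765590e-01  5.06711244e-01  1.96634100e+00  7.49915534e-05
  6.66791600e-01  1.43429886e+00] [-92.  -31.7]
((596.3681640625, -40.642425537109375), (34.6732063293457, 93.51336669921875), 86.48438262939453) [-26.5  22.1]
[array([-73.6,   5.8]), array([19.9,  3.7]), array([20.7, 38.3]), array([-72.8,  40.5])]
```

```bash
python3 -m inch '[[0,0,0,-0.6,0,0,0],[0,0,0,-0.6,0,0,0],[0,0.038,0,0,0,0,0],[0,0.038,0,0,0,0,0],[0,0.038,0,0,0,0,0],[0,0.038,0,0,0,0,0],[0,0.038,0,0,0,0,0],[0,0,0,0,0,0,0]]'
python3 - <<'E'
from h import *
s=r.sense();print(s['qpos'],S(s['eef_pos'][:2]),s['eef_pos'])
f=grab_frame('side');save(f,'s1')
E
```

```text
clock: 11.8
eef_pos: [502.2, -72.2, 45.9]
tcp_rot: [-3.084, -0.344, -0.035]
contact_force: [-0.0, 0.1, 0.1]
opening: 1.002
grasp_force: 0.0
[-0.22105588  0.4155472   2.25158754  0.68941231  0.18845121  0.7141247 ] [-119.4  -13. ] [502.20485043 -72.15373963  45.92211439]
```

View pics/s1.png

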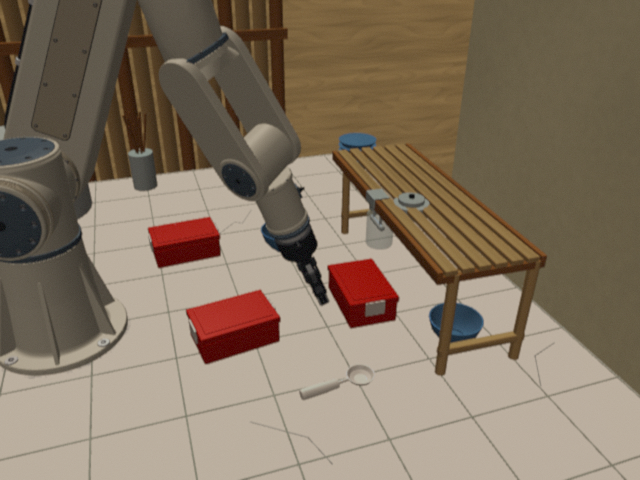

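The tool is tilted 20° behind the box at (325,300), and the box is at (362,292) in front of the shelf. The tilt stalled at the wrist singularity, so I'll back up and keep tilting there.

```bash
python3 -m inch '[[0,0,0,-0.6,0,-0.8,0],[0,0.01,0,0,0,0,0],[0,0.01,0,0,0,0,0],[0,0.01,0,0,0,0,0],[0,0.01,0,0,0,0,0],[0,0.01,0,0,0,0,0],[0,0.01,0,0,0,0,0],[0,0.01,0,0,0,0,0]]'
python3 -c "
from h import *
print(r.sense()['qpos'])"
python3 -m inch '[[0,0.01,0,0,0,0,0],[0,0.01,0,0,0,0,0],[0,0.01,0,0,0,0,0],[0,0.01,0,0,0,0,0],[0,0.01,0,0,0,0,0],[0,0.01,0,0,0,0,0],[0,0.01,0,0,0,0,0],[0,0.01,0,0,0,0,0]]'
python3 -c "
from h import *
print(r.sense()['qpos'])"
```

```text
clock: 12.52
eef_pos: [483.0, -68.4, 59.9]
tcp_rot: [-3.067, -0.48, -0.043]
contact_force: [0.3, 0.3, 0.8]
opening: 0.997
grasp_force: 0.0
[-0.25618782  0.37664358  2.36963876  1.90887112  0.18187393 -0.53527026]
clock: 13.18
eef_pos: [482.9, -66.5, 59.9]
tcp_rot: [-3.046, -0.723, -0.069]
contact_force: [-0.6, -0.3, 0.3]
opening: 1.003
grasp_force: 0.0
[-0.30211814  0.48467729  2.50348389  2.68345266  0.58784895 -1.36093501]
```

```bash
cat >> h.py <<'E'
from scipy.spatial.transform import Rotation as Ro
def togo(sx,sy,z,t):
    "rotation vector (of pi) then shift (of 25mm) in the tool axes after that turn"
    s=r.sense();R0=Ro.from_euler('xyz',s['tcp_rot'])
    X3=np.r_[X,0];Y3=np.r_[Y,0];Z=np.array([0,0,1.])
    R1=Ro.from_matrix(np.c_[np.cos(t)*X3+np.sin(t)*Z,-Y3,np.sin(t)*X3-np.cos(t)*Z])
    rv=(R0.inv()*R1).as_rotvec()/np.pi
    d=np.r_[O+sx*X+sy*Y,z]-s['eef_pos']
    print('now',S(s['eef_pos'][:2]),s['eef_pos'][2].round(1),'q',s['qpos'].round(2));print('turn',rv.round(4),'shift',(R1.inv().apply(d)/25).round(3))
E
python3 -c "
from h import *
togo(-115,-34,45,.8)"
```

```text
now [-138.8   -8.2] 59.9 q [-0.3   0.48  2.5   2.68  0.59 -1.36]
turn [-0.0238  0.0241 -0.0082] shift [0.237 1.034 1.099]
```

```bash
python3 -m inch '[[-0.012,0.012,-0.004,0,0,0,0],[-0.012,0.012,-0.004,0,0,0,0],[0,0,0,0,0.5,0,0],[0,0,0,0,0.5,0,0],[0,0,0,0.12,0.02,0.55,0],[0,0,0,0.12,0.02,0.55,0],[0,0,0,0,0,0,0]]'
python3 - <<'E'
from h import *
togo(-95,-34,45,.8)
f=grab_frame('top');save(f,'t4');W=redlid(f,560)
rc=cv2.minAreaRect(W.astype(np.float32));print(rc,len(W));print([S(c) for c in cv2.boxPoints(rc)])
E
```

```text
clock: 13.77
eef_pos: [508.5, -94.7, 44.3]
tcp_rot: [3.139, -0.801, -0.039]
contact_force: [0.1, 0.4, -0.1]
opening: 1.001
grasp_force: 0.0
now [-112.2  -35.3] 44.3 q [-0.3   0.59  2.48  2.87  0.74 -1.55]
turn [ 0.0009 -0.0002 -0.    ] shift [ 0.499 -0.051  0.472]
((590.86865234375, -173.82298278808594), (107.62474060058594, 304.530029296875), 0.6667553186416626) 3633
[array([-88.2,  38.2]), array([ -73., -266.]), array([  34.5, -260.6]), array([19.3, 43.6])]
```

View pics/t4.png

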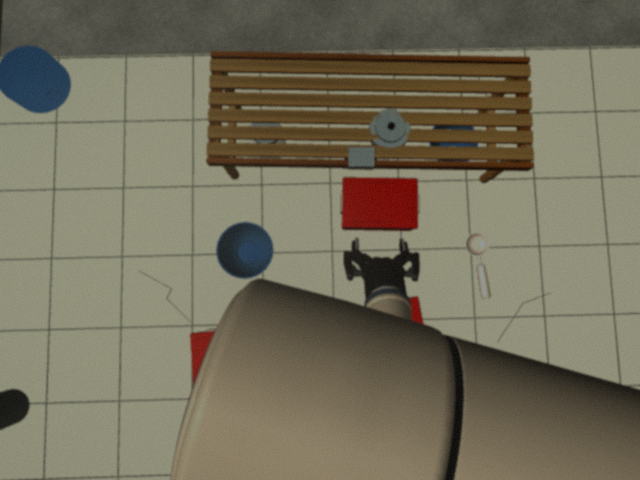

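Top view: the box corners are at (343,178), (417,179), (417,230), (343,228), square in front of the shelf, with the tilted open fingers behind it at (355,242) and (403,242).

```bash
python3 - <<'E'
from h import *
f=grab_frame('top');W=redlid(f,560);q=np.array([S(p) for p in W]);q=q[q[:,1]>-140]
rc=cv2.minAreaRect(q.astype(np.float32));print(rc)
for p in[(343,178),(417,179),(417,230),(343,228.5)]:print(S(P(f,*p,plane=62)[:2]))
for v in (242,238):print(S(P(f,355,v,plane=35)[:2]),S(P(f,403,v,plane=35)[:2]))
E
```

```text
((-30.21205711364746, -35.25652313232422), (150.38462829589844, 102.03458404541016), 89.8196792602539)
[19.7 38.4]
[  19.8 -112.6]
[ -85.1 -111.6]
[-84.1  37.7]
[-108.1   11.3] [-106.8  -87.9]
[-99.8  11.4] [-98.5 -88. ]
```

```bash
python3 -m inch '[[0,0,0,0.14,0,0.143,0],[0,0,0,0.14,0,0.143,0],[0,0,0,0.14,0,0.143,0],[0,0,0,0.14,0,0.143,0],[0,0,0,0.14,-0.005,0.143,0],[0,0,0,0.14,-0.005,0.143,0],[0,0,0,0.14,-0.005,0.143,0],[0,0,0,0.14,-0.005,0.143,0]]'
python3 -m inch '[[0,0,0,0.14,-0.005,0.143,0],[0,0,0,0.14,-0.005,0.143,0],[0,0,0,0.14,-0.005,0.143,0],[0,0,0,0.14,-0.005,0.143,0],[0,0,0,0.14,-0.005,0.143,0],[0,0,0,0.14,-0.005,0.143,0],[0,0,0,0.14,-0.005,0.143,0],[0,0,0,0.14,0,0.143,0]]'
python3 - <<'E'
from h import *
togo(0,-34,44,.8)
f=grab_frame('top');W=redlid(f,560);q=np.array([S(p) for p in W]);q=q[(q[:,1]>-140)&(q[:,0]<80)]
print(np.percentile(q,[0,1,99,100],axis=0))
for a in(-100,-60,-20,20):
    k=abs(q[:,1]-a)<15;print(a,q[k,0].min() if k.any() else None)
E
```

```text
clock: 14.53
eef_pos: [545.0, -95.9, 44.5]
tcp_rot: [3.136, -0.797, -0.038]
contact_force: [-1.7, -0.4, 0.4]
opening: 1.0
grasp_force: 1.3
clock: 15.2
eef_pos: [585.3, -96.7, 44.7]
tcp_rot: [3.136, -0.797, -0.038]
contact_force: [-2.9, -0.1, 0.2]
opening: 1.001
grasp_force: 1.2
now [-35.4 -34.4] 44.7 q [-0.24  0.6   2.33  2.89  0.59 -1.5 ]
turn [0.0016 0.0009 0.0002] shift [ 0.966 -0.016  1.035]
[[ -24.4   -110.5  ]
 [ -23.7   -108.4  ]
 [  60.971   38.3  ]
 [  62.7     40.4  ]]
-100 -24.1
-60 -24.4
-20 -23.1
20 -23.7
```

```bash
python3 -m inch '[[0,0,0,0.14,-0.01,0.143,0],[0,0,0,0.14,-0.01,0.143,0],[0,0,0,0.14,-0.01,0.143,0],[0,0,0,0.14,-0.01,0.143,0],[0,0,0,0.14,-0.01,0.143,0],[0,0,0,0.14,-0.01,0.143,0],[0,0,0,0.1,0,0.1,0],[0,0,0,0,0,0,0]]'
cat > m.py <<'E'
from h import *
togo(0,-34,44,.8)
f=grab_frame('top');W=redlid(f,600);q=np.array([S(p) for p in W]);q=q[(q[:,1]>-140)&(q[:,0]<80)&(q[:,0]>-40)]
print(np.percentile(q,[0,1,99,100],axis=0))
for a in(-95,-60,-20,20):
    k=abs(q[:,1]-a)<10;print(a,q[k,0].min() if k.any() else None)
E
python3 m.py
```

```text
clock: 15.92
eef_pos: [619.5, -96.7, 45.1]
tcp_rot: [3.136, -0.799, -0.037]
contact_force: [-0.5, -0.2, 0.1]
opening: 1.0
grasp_force: 0.0
now [ -1.2 -33. ] 45.1 q [-0.22  0.61  2.26  2.89  0.53 -1.48]
turn [0.0015 0.0005 0.0003] shift [0.001 0.039 0.064]
[[  10.2   -108.9  ]
 [  10.5   -106.868]
 [  61.4     40.484]
 [  62.7     42.7  ]]
-95 11.1
-60 10.6
-20 10.2
20 11.5
```

```bash
python3 -m inch '[[0,0,0,0.045,0,0.045,0],[0,0,0,0.045,0,0.045,0],[0,0,0,0,0,0,0],[0,0,0,-0.3,0,-0.3,0],[0,0,0,-0.7,0,-0.7,0],[0,0,0,-0.7,0,-0.7,0],[0,0,0,-0.7,0,-0.7,0],[0,0,0,0,0,0,1]]'
python3 m.py; python3 -c "
from h import *
togo(-80,16.7,120,1.2)
f=grab_frame('side');c=f['pixels'][150:350,280:540,::-1];cv2.imwrite('pics/s2.png',cv2.resize(c,(780,600),interpolation=cv2.INTER_CUBIC))"
```

```text
clock: 16.63
eef_pos: [530.8, -92.4, 42.4]
tcp_rot: [3.138, -0.791, -0.039]
contact_force: [-1.6, 0.3, -0.0]
opening: 0.888
grasp_force: 0.0
now [-90.  -32.1] 42.4 q [-0.27  0.59  2.44  2.89  0.68 -1.53]
turn [ 0.0014  0.0029 -0.0002] shift [2.554 0.075 2.538]
[[  11.3   -108.9  ]
 [  12.444 -108.5  ]
 [  61.4     40.5  ]
 [  62.7     42.7  ]]
-95 11.3
-60 12.7
-20 12.1
20 13.6
now [-87.2 -32.6] 43.1 q [-0.27  0.59  2.43  2.89  0.68 -1.53]
turn [1.600e-03 1.293e-01 1.000e-04] shift [ 2.973 -1.971 -0.845]
```

View pics/s2.png

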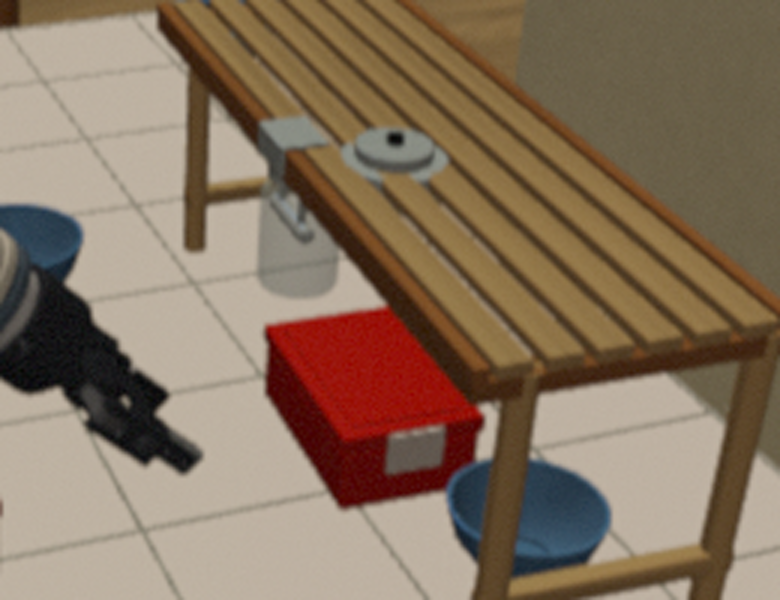

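The box is in place under the shelf. The bar hangs at crop (275–310, 195–238), just under the lip. Next I turn the tool nearly level and bring it to bar height.

```bash
python3 -m inch '[[0,0.036,0,0,0,0,1],[0,0.036,0,0,0,0,1],[0,0.036,0,0,0,0,1],[0,0.036,0,0,0,0,1],[0,0,0,0,0,0,1]]'
python3 -c "
from h import *
togo(-80,16.7,130,1.25)"
```

```text
clock: 17.15
eef_pos: [537.8, -92.2, 37.1]
tcp_rot: [-3.141, -1.138, -0.038]
contact_force: [-0.9, 1.1, -1.1]
opening: 0.005
grasp_force: 0.0
now [-83.  -31.7] 37.1 q [-0.32  0.94  2.49  2.88  1.42 -1.65]
turn [-0.0002  0.0357  0.    ] shift [ 3.566 -1.934 -1.059]
```

```bash
python3 -m inch '[[0,0,0,0.7,-0.39,-0.3,1],[0,0,0,0.7,-0.39,-0.3,1],[0,0,0,0.7,-0.39,-0.3,1],[0,0,0,0.7,-0.39,-0.3,1],[0,0,0,0.7,-0.39,-0.3,1],[0,0.035,0,0,0,0,1],[0,0,0,0,0,0,1]]'
python3 -c "
from h import *
togo(5,16.7,130,1.25)"
```

```text
clock: 17.73
eef_pos: [546.1, -42.7, 140.1]
tcp_rot: [3.135, -1.226, -0.029]
contact_force: [0.6, 0.3, -1.5]
opening: 0.002
grasp_force: 0.0
now [-76.6  18.1] 140.1 q [-0.14  0.69  2.57  3.05  1.34 -1.58]
turn [-0.0008  0.0078  0.0011] shift [0.645 0.057 3.225]
```

```bash
python3 -m inch '[[0,0.008,0.001,-0.4,0.03,0,1],[0,0,0,0.17,0,0.53,1],[0,0,0,0.17,0,0.53,1],[0,0,0,0.17,0,0.53,1],[0,0,0,0.17,0,0.53,1],[0,0,0,0.17,0,0.53,1],[0,0,0,0.17,0,0.53,1],[0,0,0,0,0,0,1]]'
python3 -c "
from h import *
togo(5,16.7,159,1.25)
f=grab_frame('side');c=f['pixels'][140:290,300:500,::-1];cv2.imwrite('pics/s3.png',cv2.resize(c,(800,600),interpolation=cv2.INTER_CUBIC))"
```

```text
clock: 18.4
eef_pos: [626.8, -47.7, 125.0]
tcp_rot: [-3.138, -1.24, -0.042]
contact_force: [-0.0, -0.3, 0.8]
opening: 0.002
grasp_force: 0.0
now [ 4.2 16.2] 125.0 q [-0.12  0.71  2.4   3.06  1.21 -1.57]
turn [-0.0002  0.0033 -0.0003] shift [ 1.301 -0.019 -0.398]
```

View pics/s3.png

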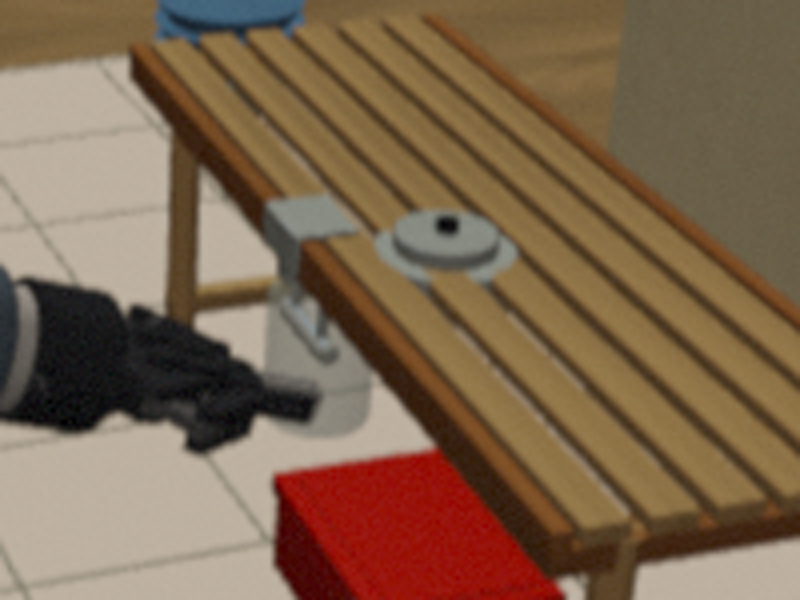

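The shut fingers, with their tip at (315,400), are below the bar at (285–330, 295–350). I'll raise them straight up.

```bash
python3 -m inch '[[0,0,0,0.19,0,-0.063,1],[0,0,0,0.19,0,-0.063,1],[0,0,0,0.19,0,-0.063,1],[0,0,0,0.19,0,-0.063,1],[0,0,0,0.19,0,-0.063,1]]'
python3 -m inch '[[0,0,0,0.08,0,-0.026,1],[0,0,0,0.08,0,-0.026,1]]'
python3 -m inch '[[0,0,0,0.08,0,-0.026,1],[0,0,0,0,0,0,1]]'
python3 -m inch '[[0,0,0,0.04,0,-0.013,1],[0,0,0,0,0,0,1]]'
```

```text
clock: 18.87
eef_pos: [624.0, -47.3, 150.6]
tcp_rot: [-3.139, -1.24, -0.041]
contact_force: [0.6, -0.3, -3.9]
opening: 0.001
grasp_force: 1.5
clock: 19.03
eef_pos: [624.0, -47.3, 154.4]
tcp_rot: [-3.139, -1.24, -0.04]
contact_force: [-0.4, -1.0, -2.6]
opening: -0.002
grasp_force: 1.6
clock: 19.2
eef_pos: [624.1, -47.3, 156.6]
tcp_rot: [-3.139, -1.241, -0.04]
contact_force: [-2.1, -1.0, -2.1]
opening: 0.005
grasp_force: 1.1
clock: 19.37
eef_pos: [624.2, -47.3, 157.3]
tcp_rot: [-3.139, -1.24, -0.04]
contact_force: [-2.9, 0.7, -2.2]
opening: 0.002
grasp_force: 1.6
```

```bash
python3 -m inch '[[0,0,0,0.05,0,-0.017,1],[0,0,0,0,0,0,1]]'
python3 -m inch '[[0,0,0,0.05,0,-0.017,1],[0,0,0,0,0,0,1]]'
python3 -m inch '[[0,0,0,0.05,0,-0.017,1],[0,0,0,0,0,0,1]]'
```

```text
clock: 19.53
eef_pos: [624.2, -47.3, 158.6]
tcp_rot: [-3.139, -1.241, -0.041]
contact_force: [-4.5, 0.6, -2.7]
opening: -0.0
grasp_force: 2.0
clock: 19.7
eef_pos: [624.3, -47.3, 160.2]
tcp_rot: [-3.139, -1.241, -0.04]
contact_force: [-4.8, 0.1, -3.3]
opening: 0.001
grasp_force: 2.1
clock: 19.87
eef_pos: [624.2, -47.2, 160.6]
tcp_rot: [-3.139, -1.239, -0.04]
contact_force: [0.1, -0.5, -10.2]
opening: 0.002
grasp_force: 5.0
```

```bash
python3 -m inch '[[0,0,0,0.03,0,-0.01,1],[0,0,0,0,0,0,1],[0,0,0,0,0,0,1]]'
```

```text
clock: 20.12
eef_pos: [624.1, -47.2, 160.8]
tcp_rot: [-3.139, -1.238, -0.04]
contact_force: [4.1, -1.1, -19.8]
opening: -0.005
grasp_force: 8.6
```

At the stop: the force rose to 20 N with almost no travel. Now I lower, back out and check.

```bash
python3 -m inch '[[0,0,0,-0.19,0,0.063,1],[0,0,0,-0.38,0,0.126,1],[0,0,0,-0.38,0,0.126,1],[0,0,0,-0.17,0,-0.53,1],[0,0,0,-0.17,0,-0.53,1],[0,0,0,-0.25,0,-0.8,1],[0,0,0,-0.25,0,-0.8,1],[0,0,0,-0.25,0,-0.8,1]]'
python3 -m inch '[[0,0,0,0,0,-0.9,1],[0,0,0,0,0,-0.9,1],[0,0,0,0,0,0,1],[0,0,0,0,0,0,1]]'
python3 m.py; python3 -c "
from h import *
f=grab_frame('side');c=f['pixels'][140:380,240:560,::-1];cv2.imwrite('pics/s4.png',cv2.resize(c,(800,600),interpolation=cv2.INTER_CUBIC))"
```

```text
clock: 20.78
eef_pos: [534.9, -43.9, 142.8]
tcp_rot: [-3.14, -1.252, -0.039]
contact_force: [0.7, 0.5, -0.7]
opening: 0.002
grasp_force: 0.0
clock: 21.12
eef_pos: [504.3, -44.8, 153.2]
tcp_rot: [-3.139, -1.244, -0.04]
contact_force: [-0.4, -0.6, 0.2]
opening: 0.003
grasp_force: 0.0
now [-118.3   14.4] 153.2 q [-0.17  0.71  2.66  3.01  1.47 -1.6 ]
turn [-0.0006 -0.1415 -0.    ] shift [0.164 1.937 6.439]
[[  12.5   -108.9  ]
 [  12.9   -108.578]
 [  61.3     40.5  ]
 [  61.6     42.7  ]]
-95 13.2
-60 12.7
-20 14.2
20 13.6
```

View pics/s4.png

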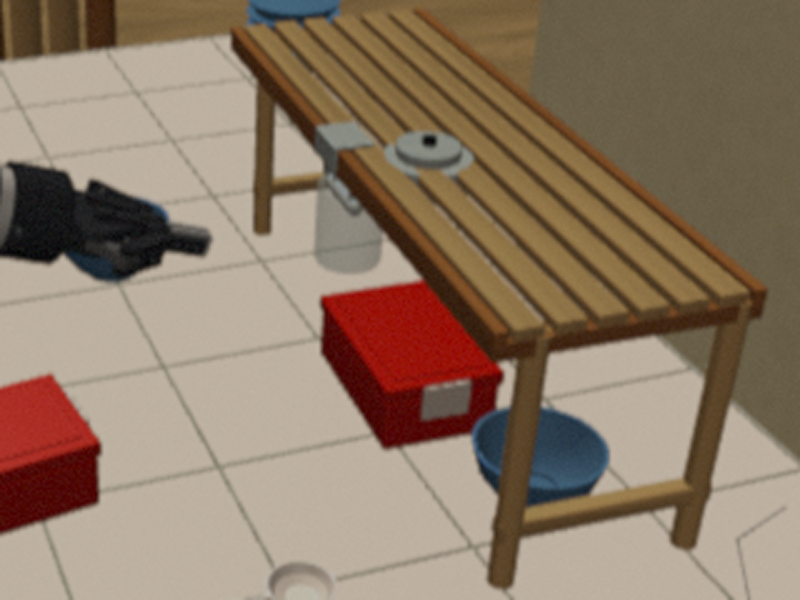

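The bar now sits tight under the lip at (345,192), the box is squarely under the lamp and the robot is clear. Joint 3 is close to its range limit, so I'll ease it off before handing in.

```bash
python3 -m inch '[[0,0,0,0,0,0.5,1],[0,0,0,0,0,0.4,1],[0,0,0,0,0,0,1]]'; python3 -c "
from h import *
print(r.sense()['qpos']);print(r.sign_off())"
```

```text
clock: 21.47
eef_pos: [526.9, -45.1, 144.7]
tcp_rot: [-3.139, -1.243, -0.039]
contact_force: [0.4, -0.3, 0.2]
opening: 0.004
grasp_force: 0.0
[-0.15857125  0.71192073  2.60754651  3.02395262  1.41968766 -1.59169358]
the job is handed in; nothing more can be done
None
```

Job handed in at 21.5 s: the red rice box sits square under the lamp, within about 2 mm of centre by the camera, and the push bar was pressed up to its stop, with the jar, bowls and spoon left alone.

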